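Roll the forming bar onto the layout line

ROBOT

A 7-joint arm with a two-finger parallel gripper is mounted at the origin on a cart in front of the work surface, level with it; the furniture and walls round the work are solid. World frame = base frame: x ahead of the robot, y to its left, z up, the work surface at z = 0. Lengths are in m, angles in rad, forces in N, time in s.
With the tool pointing down it reaches from about 0.425 to 0.925 m from the base axis. Payload 6.8 kg.
Tool frame: the origin (TCP) lies between the finger pads; the fingertips stand 22 mm ahead of it and the grasp point (between the pads) lies 3 mm ahead of it; z points along the fingers, y is the direction in which the jaws open and shut (so a half turn about z gives the same grasp; the last joint's range is limited). The gripper opens to 85 mm and grips with 20 to 120 N. Pads are 22 mm wide; open, the fingers measure 114 mm over their backs; the gripper's body (76 mm by 85 mm) begins 54 mm behind the grasp point. The pads swing forward as they close: fully open they stand 13 mm farther back than shut.
Start: joints at [1.09, 0.477, 0.022, 1.555, -0.011, 1.109, -0.083], TCP at [0.246, -0.629, 0.253] pointing down, gripper open.
Joint ranges: [-2.96, 2.96], [-0.34, 2.1], [-1.41, 1.46], [0.24, 2.44], [-1.37, 4.51], [0.17, 1.92], [-2.96, 2.96]. Speed limits (rad/s): [2.39, 2.39, 3.14, 3.14, 3.14, 3.14, 3.14].

INTERFACE

Orientations are given as a unit quaternion [w, x, y, z].
In Python, from station import env gives the robot as it stands.
- The arm moves only by the tool send_rows, never from a script. Its argument "plan" is a list of rows, each a list of 2 entries, a list of its own where there are three numbers: the shift along the world's x, y, z in m, then the turn about the world's z in rad. In form: [[[x, y, z], roll], ...]. A call has 1 to 8 rows; each row shifts and turns the commanded pose from where the row before left it; what a row does not reach is not made up. A row lasts 1/8 s, in which the tool goes at most 62.5 mm and 10.7 degrees, less where a joint would pass 70% of its speed; a pose out of reach is approached as far as the arm can. A call is refused whole if a number of a shift passes 0.0625 or a number of a turn 0.188, either way. A call with a gripper value outside its range is refused whole. "fingers" is the finger opening in m, from 0 to 0.0854, set as the call begins (left out, the last holds). The fingers move at their own pace and stop on an object; "newtons" is the grip in N (left out, the last holds). Time passes only in rows, so rows that do not move let the fingers close. It gives the time, the measured TCP pose, the force and the opening at its end, in the units of the state.
- env.state(): the state, without advancing time (a new reading comes with each control period).
- env.read_camera(name): name is "side" or "top" or "wrist"; returns the picture (420x560x3 uint8, blue, green, red); there is no depth.
- env.calibration(name): a dict with "fovy" (degrees; the focal length in pixels is half the picture's height over the tangent of half this angle, whatever the lens; pixels are square), "cx", "cy" (the principal point, pixels), "eye" and "rotation" of the camera in the world. Camera axes: x right, y up, looking along -z (the intrinsics and any distortion apply to the point x, -y, -z); pixel columns grow to the right and rows downward; lengths in m; the calibration is good to about 2 mm. A picture is of the moment at which its call begins: read the wrist's pose just before it. calibration takes no time and is no camera call; for the wrist camera it gives the pose at the moment of the call.
- env.close_job(): hands the job in, once; it reports no verdict.
Trained networks look in the newest picture that a camera, given by its name, has taken for a name from the list of things; names that differ only in an ending like _2 or _b are one class to them, and where a whole thing is asked for, a point or a joint stands for the part that bears it (a point fixed in the world has none). Each returns a list of dicts, best first, with "score" (0 to 1); they miss things now and then, are a little off and sometimes report something else, mostly with a low value. They report only what shows in the picture. A call takes as long as a camera call.
- env.trace(label, camera): "mask" (420x560 bool, what is visible of it) and "box" ([left, top, right, bottom] in pixels, round what is visible of it).
The state is a dict: "clock": time; "q": joint angles; "joint_velocities": joint speeds; "effort": joint torques, N m; "ee_pos": TCP position; "tool_rot": TCP orientation; "force": force on the tool from outside, world axes, zero at the start; "ft_torque": the same for the moment, N m; "gripper_width": finger opening in m.
Only numpy, scipy, OpenCV 4.12 (cv2) and the standard library are available. Lean on these libraries where they do the work, as an engineer would, in place of code of your own. Each camera call takes 0.05 s, during which the arm holds its last target.

TASK

Roll the thick metal bar across the cork board until it rests on the board's dark line, centred over it and lying along it, so that a strap can be wrapped round it there. Only push it gently with the fingertips: it must turn over as it goes rather than be slid, and it must not be gripped or lifted. Leave the thin bar where it lies.

Things in the scene. Friction and masses are not known exactly. Their poses are not given: they have to be found in the camera images.
- board: layout board of brown cork on plywood, fixed, 130 mm (x) by 290 mm (y), cork face 6 mm above the table. Origin: centre of its underside; x runs along the dark line, y the way the bars roll. Low stops, 9 mm wide, 12 mm high above the table, at both short ends (y = +-136 to +-145 mm). Turned up to 10 degrees from the world axes. A slowly pushed bar stops on the cork within a few mm
- line (a point): middle of the dark inlaid line, on the cork face 6 mm above the table; the line is flush, 4 mm wide and crosses the board along the board's x axis at board y = 0; axes as the board's
- thick_bar: polished, waxed aluminium cylinder, 36 mm diameter, 100 mm long, about 90 g, lying either side of the line, 70 to 95 mm from it, within 5 degrees of its direction. Origin: its centre, 24 mm above the table; x is its axis; y and z turn as it rolls. Slippery (friction 0.2): a light sideways push on its upper half from behind, up to 10 mm above its axis, rolls it; on its very top a tip can wedge it
- thin_bar: polished, waxed aluminium cylinder, 22 mm diameter, 100 mm long, about 40 g, lying on the other side of the line, 70 to 95 mm from it; to be left alone. Origin: its centre, 17 mm above the table; x axis along the cylinder

How it is judged:
On the way:
1. the thick bar has turned over: rolled more than a quarter turn (110 degrees) from its start, lying on the board (angle between thick_bar's own z axis and vertical above 1.92 rad and height (world z) of thick_bar below 0.029 m), for 0.05 s.
At the end, for the whole second after the job is handed in: The thick bar lies at rest on the board with its axis within 7 mm of the middle of the line, within 0.12 rad (7 degrees) of its direction and its centre within 30 mm of the line's middle lengthwise; the thin bar is within 10 mm of where it lay (y of thick_bar in the frame of line between -0.007 and 0.007 m and x of thick_bar in the frame of line between -0.03 and 0.03 m and angle between the x axis of thick_bar and the x axis of line, either way round below 0.12 rad and height (world z) of thick_bar between 0.02 and 0.028 m and linear speed of thick_bar below 0.01 m/s and distance of thin_bar from where it was at the start of the episode below 0.01 m); the robot touches nothing.
It fails at once if the thick bar is lifted (more than 10 mm off the board) (height (world z) of thick_bar above 0.034 m).
It fails at once if the thick bar falls off the board (height (world z) of thick_bar below 0.018 m).
It fails at once if the thick bar is pressed or gripped hard (over 20 N by the fingers) (contact force between the fingers and thick_bar above 20 N).
It fails at once if the thin bar is moved more than 15 mm (distance of thin_bar from where it was at the start of the episode above 0.015 m).
It also fails if it takes over 35 s, if anything falls off the work surface, if the arm or the gripper's body presses on something with over 40 N, if the wrist force passes 120 N, or if a joint passes its speed limit or range.

## Working session

There is one attempt and no reset: what is moved stays moved. The work goes in short steps, Python scripts to look and compute and a tool call to move; the robot and the scene stay as the last step left them, time stands still between calls to the robot, and variables do not carry over. Pictures are saved under pics/ and viewed, and the job is handed in when it is done.

Besides the shell and the picture viewer there is one more tool, called after ">>>" as name(argument=value, ...), one argument or row to a line, values as JSON. send_rows: Moves the arm, as the interface text tells. Its arguments: {"type":"object","properties":{"plan":{"type":"array"},"fingers":{"type":"number"},"newtons":{"type":"number"}},"required":["plan"]}

```bash
mkdir -p pics; ls
python3 - <<'E'
from station import env
import cv2
print(env.state())
for n in ["top","side","wrist"]:
    im=env.read_camera(n); cv2.imwrite(f"pics/{n}0.png",im)
    print(n,env.calibration(n))
E
```

```text
pics
{'clock': 0.0, 'q': array([ 1.08990856,  0.47777048,  0.02234563,  1.55645301, -0.01151214,
        1.10932518, -0.08310211]), 'joint_velocities': array([ 0.00011696, -0.00127444,  0.00011229,  0.00071334,  0.0010813 ,
       -0.00060023, -0.00068684]), 'effort': array([ 1.18971661e-04, -5.96450758e+01,  1.60800118e+00, -2.81193888e+01,
        1.24398016e-02,  9.30284295e-03, -5.68976930e-05]), 'ee_pos': array([ 0.24562775, -0.62812092,  0.25234501]), 'tool_rot': array([-8.84153883e-04,  9.82677668e-01,  1.85320711e-01, -2.31426677e-04]), 'force': array([-0.17104732,  0.60488589, -0.01701435]), 'ft_torque': array([-0.00724932,  0.02052585,  0.01922105]), 'gripper_width': 0.08537972321361567}
top {'fovy': 48.64714385557099, 'cx': 281.3504136504092, 'cy': 204.1062666771712, 'eye': array([ 0.38675766, -0.32938343,  0.89315289]), 'rotation': array([ 0.70921918,  0.05285398, -0.05653941, -0.7007267 ])}
side {'fovy': 51.142408816262424, 'cx': 274.0384519204866, 'cy': 209.93882321962167, 'eye': array([0.52254312, 0.43933835, 0.34020493]), 'rotation': array([0.00605236, 0.0064965 , 0.57500496, 0.81810174])}
wrist {'fovy': 66.56705529192725, 'cx': 279.0998989746906, 'cy': 207.1184689475949, 'eye': array([ 0.3130454 , -0.60266257,  0.37333822]), 'rotation': array([ 0.81744351, -0.11745724,  0.08083918, -0.55808147])}
```

View pics/top0.png

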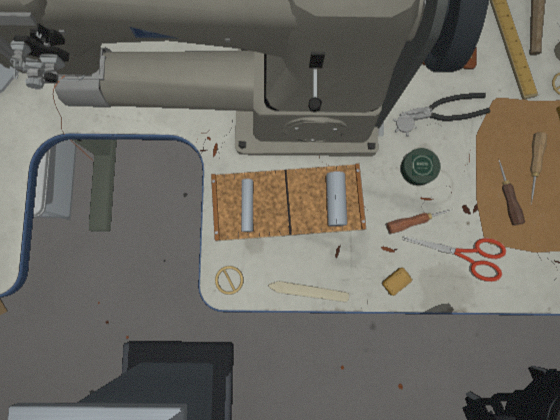

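View pics/side0.png

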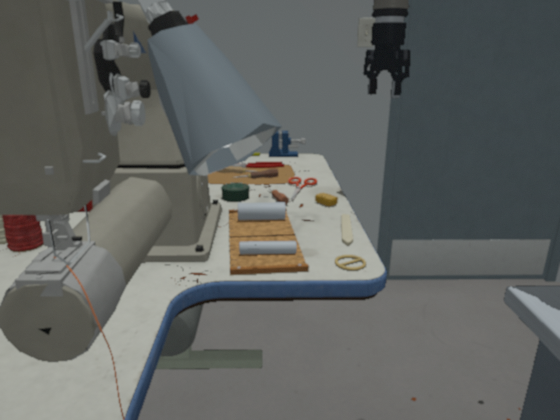

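View pics/wrist0.png

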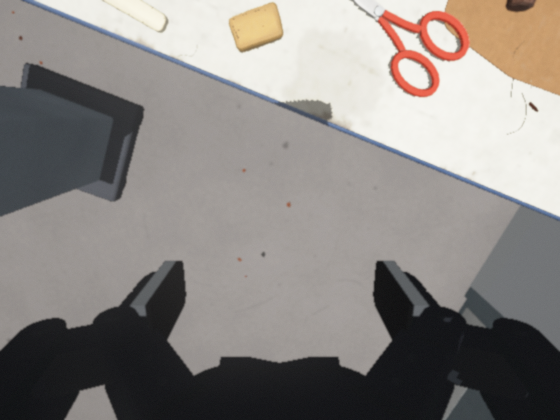

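The top view shows the board at about px (212–366, 165–240), with the line at column 288, the thin bar at (248,204) and the thick bar at (337,198). The sewing machine stands just above the board.

```bash
cat > h.py <<'E'
from station import env
import numpy as np, cv2
from scipy.spatial.transform import Rotation as R
def cam(n):
    c=env.calibration(n); q=c["rotation"]; M=R.from_quat([q[1],q[2],q[3],q[0]]).as_matrix()
    f=210/np.tan(np.radians(c["fovy"])/2); return c,M,f
def ray(c,M,f,u,v):
    return M@np.array([(u-c["cx"])/f,-(v-c["cy"])/f,-1.0])
def onz(C,u,v,z):
    d=ray(*C,u,v); e=C[0]["eye"]; return e+d*(z-e[2])/d[2]
def proj(C,p):
    c,M,f=C; l=M.T@(np.array(p)-c["eye"]); return np.array([c["cx"]+f*l[0]/-l[2], c["cy"]-f*l[1]/-l[2]])
E
python3 - <<'E'
from h import *
for n in ["top","side"]:
    im=env.read_camera(n); C=cam(n)
    for l,z in [("board",.006),("thick_bar",.024),("thin_bar",.017),("line",.006)]:
        for r in env.trace(l,n)[:2]:
            m=r["mask"].astype(np.uint8)
            if m.sum()==0: continue
            k=max(cv2.findContours(m,0,2)[0],key=cv2.contourArea)
            b=cv2.boxPoints(cv2.minAreaRect(k))
            print(n,l,round(r["score"],2),np.array(r["box"]).round(1),m.sum())
            print([onz(C,*p,z)[:2].round(4).tolist() for p in b], "cen",onz(C,*cv2.minAreaRect(k)[0],z)[:2].round(4))
            if r["score"]>.5: im[cv2.morphologyEx(m,cv2.MORPH_GRADIENT,np.ones((2,2)))>0]=(0,255,0)
    cv2.imwrite(f"pics/{n}1.png",cv2.resize(im[140:290,190:400] if n=="top" else im[180:290,200:330],None,fx=3.5,fy=3.5,interpolation=cv2.INTER_CUBIC))
print(env.state()["clock"])
E
```

```text
top board 0.59 [210.7 164.  363.  239.4] 8517
[[0.5824, -0.1901], [0.6093, -0.4898], [0.4764, -0.4975], [0.4508, -0.2044]] cen [ 0.5289 -0.3451]
top thick_bar 0.83 [329.2 174.6 347.5 226.2] 1001
[[0.5852, -0.4178], [0.5872, -0.4538], [0.4828, -0.4569], [0.481, -0.4215]] cen [ 0.5336 -0.4375]
top thin_bar 0.58 [243.1 177.5 252.1 232.7] 575
[[0.5715, -0.2569], [0.5717, -0.2761], [0.4714, -0.2783], [0.4712, -0.2594]] cen [ 0.521  -0.2677]
top line 0.61 [212.1 166.7 368.1 239.1] 8388
[[0.5825, -0.1928], [0.6077, -0.4887], [0.4765, -0.4958], [0.4525, -0.2064]] cen [ 0.529  -0.3456]
side board 0.92 [232.3 206.7 310.2 274.9] 3211
[[0.6083, -0.4956], [0.4305, -0.5083], [0.4553, -0.1915], [0.5807, -0.1859]] cen [ 0.519  -0.3182]
side thick_bar 0.63 [237.3 202.  289.  221.8] 838
[[0.5863, -0.4991], [0.4781, -0.4984], [0.483, -0.385], [0.5795, -0.3858]] cen [ 0.5317 -0.4388]
side thin_bar 0.94 [242.  241.7 296.1 255.9] 698
[[0.5705, -0.2924], [0.4687, -0.2915], [0.472, -0.2409], [0.5677, -0.2418]] cen [ 0.5197 -0.2659]
side line 0.7 [228.3 209.4 310.8 277.3] 3271
[[0.6077, -0.4891], [0.4309, -0.5013], [0.4553, -0.1912], [0.5807, -0.1857]] cen [ 0.519  -0.3157]
0.65
```

View pics/top1.png

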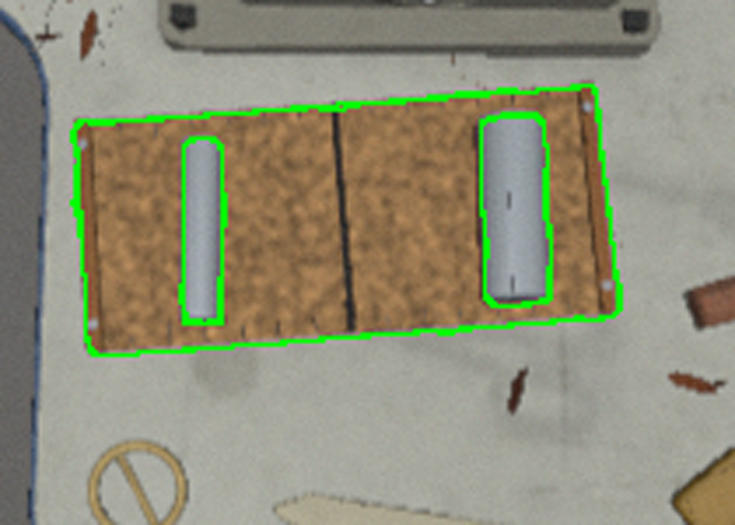

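View pics/side1.png

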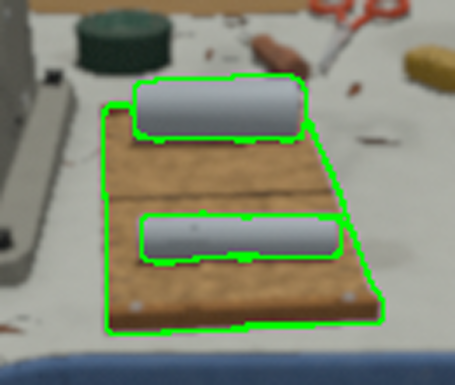

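```bash
cat >> h.py <<'E'
def bar(n,lab,z):
    C=cam(n); r=env.trace(lab,n)
    if not r: return None
    m=r[0]["mask"].astype(np.uint8); k=max(cv2.findContours(m,0,2)[0],key=cv2.contourArea)[:,0,:]
    w=np.array([onz(C,*p,z)[:2] for p in k],np.float32)
    (c,s,a)=cv2.minAreaRect(w); b=cv2.boxPoints((c,s,a)); e=b[1]-b[0]; g=b[2]-b[1]
    e=e if np.hypot(*e)>np.hypot(*g) else g; e=e*np.sign(e[0])
    return r[0]["score"],np.array(c),np.arctan2(e[1],e[0]),s
def line(im):
    C=cam("top"); g=im.astype(int).sum(2); P=[]
    for v in range(174,233):
        u0=int(round(286+(v-172)*4.3/62.3)); s=g[v,u0-5:u0+6]; w=np.clip(np.median(s)-60-s,0,None).astype(float)
        if w.sum()>0: P.append(onz(C,(w*np.arange(u0-5,u0+6)).sum()/w.sum()+0.,v,.006)[:2])
    P=np.array(P,np.float32); vx,vy,x0,y0=cv2.fitLine(P,cv2.DIST_HUBER,0,.01,.01).ravel(); vx,vy=(vx,vy) if vx>0 else (-vx,-vy)
    return len(P),(x0,y0),np.arctan2(vy,vx),P[0],P[-1]
E
python3 - <<'E'
from h import *
im=env.read_camera("top"); print(line(im)); 
print(bar("top","thick_bar",.024),bar("top","thin_bar",.017))
C=cam("top")
for p in [(190+75/3.5,140+125/3.5),(190+594/3.5,140+86/3.5),(190+620/3.5,140+318/3.5),(190+92/3.5,140+354/3.5)]: print(onz(C,*p,.006))
c=env.calibration("wrist"); print(env.state()["ee_pos"],env.state()["clock"])
E
```

```text
(59, (np.float32(0.5193962), np.float32(-0.34616587)), np.float32(0.08810488), array([ 0.58486897, -0.34041864], dtype=float32), array([ 0.47141862, -0.34971833], dtype=float32))
(0.87, array([ 0.53401405, -0.43748072]), np.float32(0.033085026), (0.10398160666227341, 0.035671383142471313)) (0.91, array([ 0.52055049, -0.26863381]), np.float32(0.024625875), (0.10234998911619186, 0.0209556445479393))
[ 0.57958654 -0.19626403  0.006     ]
[ 0.60565606 -0.48595335  0.006     ]
[ 0.47542261 -0.49832686  0.006     ]
[ 0.45223295 -0.20995098  0.006     ]
[ 0.24585587 -0.62865164  0.25333031] 0.8
```

Run:
```python
from h import *
im=cv2.imread("pics/side0.png")
cv2.imwrite("pics/side2.png",cv2.resize(im[0:280,60:430],None,fx=2.1,fy=2.1,interpolation=cv2.INTER_CUBIC))
C=cam("top")
for v in (100,140,153):
  print(v,[onz(C,300,v,z).round(3)[:2].tolist() for z in (0,.1,.2,.3,.4)])
S=cam("side")
for p in [(.53,-.47,.03),(.53,-.47,.2),(.53,-.47,.35),(.6,-.47,.2),(.6,-.47,.3),(.6,-.34,.2),(.6,-.34,.3)]: print(p,proj(S,p))
```

```text
100 [[0.739, -0.368], [0.7, -0.364], [0.66, -0.36], [0.621, -0.355], [0.581, -0.351]]
140 [[0.656, -0.369], [0.626, -0.364], [0.595, -0.36], [0.565, -0.356], [0.535, -0.351]]
153 [[0.629, -0.369], [0.602, -0.365], [0.575, -0.36], [0.548, -0.356], [0.521, -0.351]]
(0.53, -0.47, 0.03) [262.89155605 202.59510367]
(0.53, -0.47, 0.2) [262.48396072 124.37061051]
(0.53, -0.47, 0.35) [262.07857378  46.56994813]
(0.6, -0.47, 0.2) [228.39888737 124.33661359]
(0.6, -0.47, 0.3) [226.80323054  73.40672611]
(0.6, -0.34, 0.2) [222.50837659 135.69712025]
(0.6, -0.34, 0.3) [220.3833102   76.92748892]
```

View pics/side2.png

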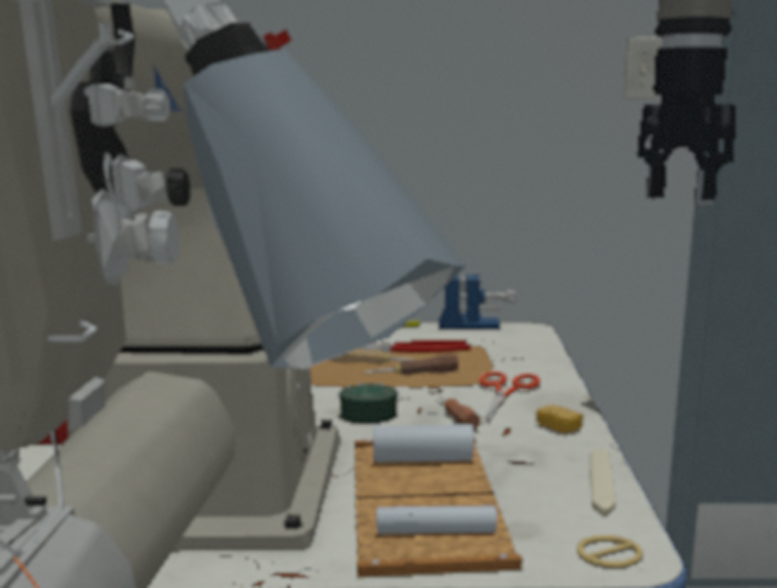

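The lamp shade is near the side camera, well away from the work, and the machine column is at about x = 0.68, so there is room. Next I move to a point behind the bar, on its -y side, and turn the jaws parallel to the line.

>>> send_rows(
  plan=[
    [[0.041,0.02,0],0.184],
    [[0.041,0.02,0],0.184],
    [[0.041,0.02,0],0.184],
    [[0.041,0.02,0],0.184],
    [[0.041,0.02,0],0.184],
    [[0.041,0.02,0],0.184],
    [[0.041,0.02,0],0.184],
    [[0,0,0],0],
  ],
  fingers=0.05,
  newtons=20,
)

```text
clock: 1.8
ee_pos: [0.5374, -0.4844, 0.253]
tool_rot: [0.0, 0.671, 0.741, 0.002]
force: [-0.2, -0.4, 0.5]
gripper_width: 0.0501
```

```bash
cat >> h.py <<'E'
def st():
    s=env.state(); q=s["tool_rot"]; M=R.from_quat([q[1],q[2],q[3],q[0]]).as_matrix()
    print("t",round(s["clock"],2),"tcp",s["ee_pos"].round(4),"yaw_y",np.arctan2(M[1,1],M[0,1]).round(4),"z",M[:,2].round(3),"F",s["force"].round(2),"w",round(s["gripper_width"],4)); return s
E
python3 -c "
from h import *
st()"
```

```text
t 1.8 tcp [ 0.5374 -0.4844  0.253 ] yaw_y 0.0984 z [ 0.003  0.003 -1.   ] F [-0.23 -0.43  0.47] w 0.0501
```

>>> send_rows(
  plan=[
    [[0,-0.004,-0.045],0],
    [[0,0,-0.045],0],
    [[-0.002,0,-0.045],0],
    [[-0.002,0,-0.04],0],
    [[0,0,0],0],
    [[0,0,0],0],
  ],
)

```text
clock: 2.55
ee_pos: [0.5294, -0.4937, 0.0801]
tool_rot: [0.001, 0.675, 0.738, -0.0]
force: [0.3, -0.4, 0.1]
gripper_width: 0.0499
```

Run:
```python
from h import *
s=st()
S=cam("side")
im=env.read_camera("side"); 
t=s["ee_pos"]
for dz in (0,-.009,-.022):
  print(dz,proj(S,t+[0,.011,dz]), proj(S,t+[-.03,.011,dz]))
cv2.imwrite("pics/s3.png",cv2.resize(im[130:290,200:330],None,fx=4.5,fy=3.7*4.5/3.7,interpolation=cv2.INTER_CUBIC)[:600])
cv2.imwrite("pics/w3.png",env.read_camera("wrist"))
```

```text
t 2.55 tcp [ 0.5294 -0.4937  0.0801] yaw_y 0.0889 z [ 0.002 -0.002 -1.   ] F [ 0.27 -0.38  0.11] w 0.0499
0 [263.08108305 178.91707098] [276.85819989 178.90070147]
-0.009 [263.10080641 182.89328693] [276.8341245  182.87478143]
-0.022 [263.12907526 188.59226779] [276.79961789 188.57072517]
```

View pics/s3.png

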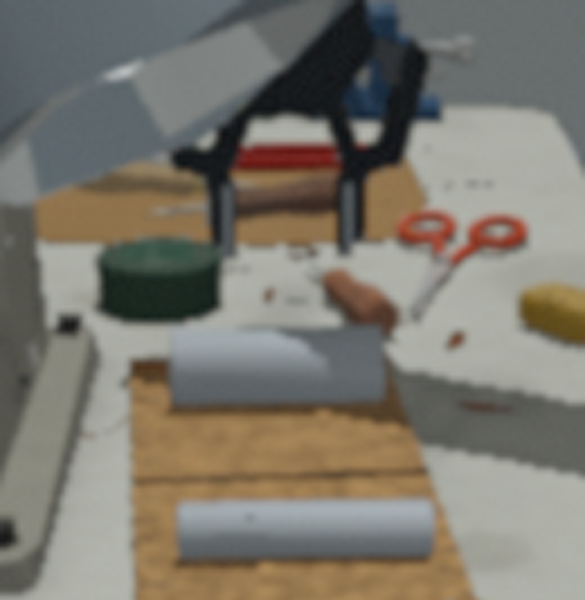

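View pics/w3.png

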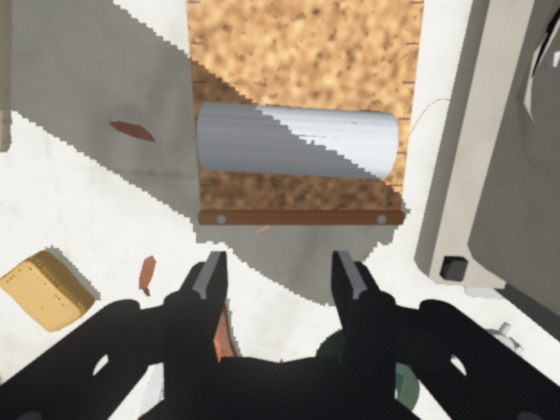

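Measured on the side view, the fingertips stand about 16.5 mm ahead of the TCP at this opening (row 186). A TCP height of about 0.048 puts the tips near z = 0.031. I'll lower to that and move towards contact.

>>> send_rows(
  plan=[
    [[0,0,-0.016],0],
    [[0,0.004,-0.016],0],
    [[0,0.005,0],0],
    [[0,0,0],0],
  ],
)

```text
clock: 3.15
ee_pos: [0.5292, -0.4826, 0.0461]
tool_rot: [-0.0, 0.674, 0.739, 0.0]
force: [0.6, -0.5, 1.4]
gripper_width: 0.0501
```

Run:
```python
from h import *
s=st()
im=env.read_camera("top"); print(bar("top","thick_bar",.024))
im=env.read_camera("side")
cv2.imwrite("pics/s4.png",cv2.resize(im[150:290,200:330],None,fx=4.2,fy=4.2,interpolation=cv2.INTER_CUBIC))
```

```text
t 3.15 tcp [ 0.5292 -0.4826  0.0461] yaw_y 0.091 z [-0.     0.001 -1.   ] F [ 0.64 -0.54  1.42] w 0.0501
(0.67, array([ 0.5203554, -0.2672596]), np.float32(0.02130939), (0.0996936559677124, 0.020711952820420265))
```

View pics/s4.png

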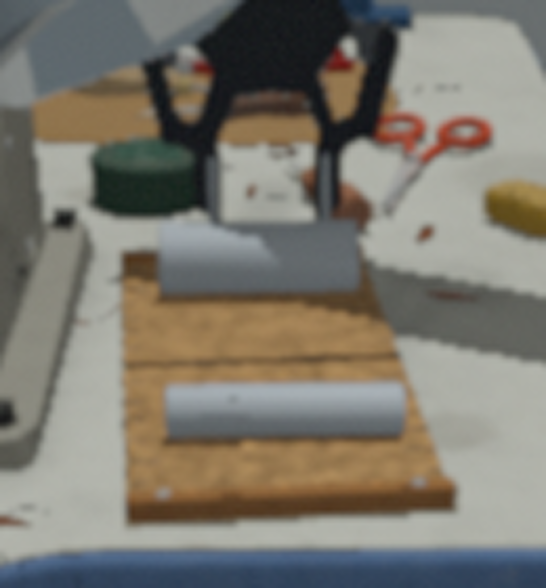

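>>> send_rows(
  plan=[
    [[0,0.004,0],0],
    [[0,0.004,0],0],
    [[0,0.003,0],0],
    [[0,0.003,0],0],
    [[0,0.003,0],0],
    [[0,0.003,0],0],
    [[0,0.003,0],0],
    [[0,0.003,0],0],
  ],
)

```text
clock: 4.3
ee_pos: [0.5289, -0.4575, 0.0463]
tool_rot: [0.0, 0.675, 0.738, 0.0]
force: [0.2, -0.2, 1.2]
gripper_width: 0.05
```

Run:
```python
from h import *
s=st()
im=env.read_camera("side")
cv2.imwrite("pics/s5.png",cv2.resize(im[150:290,200:330],None,fx=4.2,fy=4.2,interpolation=cv2.INTER_CUBIC))
cv2.imwrite("pics/w5.png",env.read_camera("wrist"))
st()
```

```text
t 4.3 tcp [ 0.5289 -0.4575  0.0463] yaw_y 0.0899 z [ 0. -0. -1.] F [ 0.22 -0.18  1.2 ] w 0.05
t 4.4 tcp [ 0.529  -0.4571  0.0463] yaw_y 0.0905 z [-0.  0. -1.] F [-0.52  0.68  0.28] w 0.0502
```

View pics/s5.png

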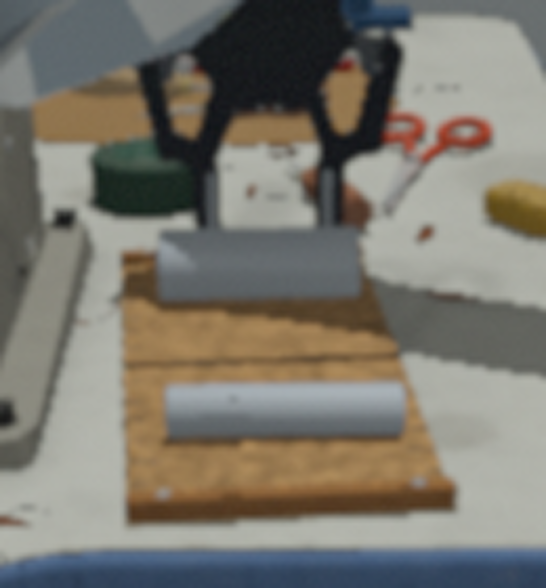

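View pics/w5.png

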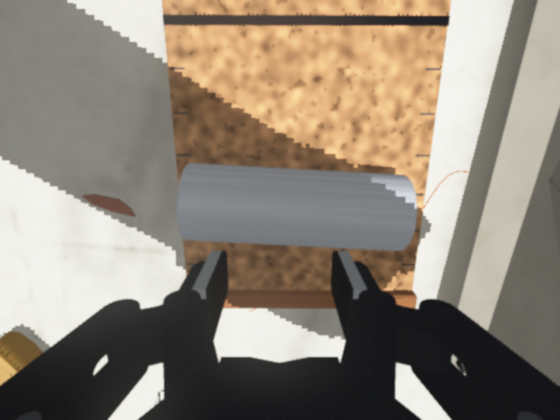

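The bar is rolling. The wrist view shows its right end nearer the fingers, so that side gets pushed first and will square it up. I'll continue.

>>> send_rows(
  plan=[
    [[0,0.003,0],0],
    [[0,0.003,0],0],
    [[-0.001,0.003,0],0],
    [[0,0.003,0],0],
    [[0,0.003,0],0],
    [[-0.001,0.003,0],0],
    [[0,0.003,0],0],
    [[0,0.003,0],0],
  ],
)

```text
clock: 5.4
ee_pos: [0.5268, -0.4335, 0.0463]
tool_rot: [0.0, 0.675, 0.738, 0.0]
force: [-0.2, 0.1, 0.1]
gripper_width: 0.0502
```

>>> send_rows(
  plan=[
    [[0,0.003,0],0],
    [[0,0.003,0],0],
    [[-0.001,0.003,0],0],
    [[0,0.003,0],0],
    [[0,0.003,0],0],
    [[-0.001,0.003,0],0],
    [[0,0.002,0],0],
    [[0,0.001,0],0],
  ],
)

```text
clock: 6.4
ee_pos: [0.5249, -0.4125, 0.0463]
tool_rot: [-0.0, 0.675, 0.738, 0.0]
force: [0.3, -0.0, -0.7]
gripper_width: 0.0501
```

```bash
cat >> h.py <<'E'
def wristmeas(name=None):
    im=env.read_camera("wrist"); C=cam("wrist"); r=env.trace("thick_bar","wrist")
    for x in r[:2]:
        m=x["mask"].astype(np.uint8); k=max(cv2.findContours(m,0,2)[0],key=cv2.contourArea)[:,0,:]
        w=np.array([onz(C,*p,.024)[:2] for p in k],np.float32); c,s,a=cv2.minAreaRect(w); b=cv2.boxPoints((c,s,a)); e=b[1]-b[0]; g=b[2]-b[1]
        e=e if np.hypot(*e)>np.hypot(*g) else g; e=e*np.sign(e[0])
        a=np.arctan2(e[1],e[0]); L=.088; d=np.array(c)-[.528,-.3454]
        print("bar",round(x["score"],2),np.round(c,4),"yaw",round(a,3),np.round(s,4),"board xy",(d@[np.cos(L),np.sin(L)]).round(4),(d@[-np.sin(L),np.cos(L)]).round(4))
        im[cv2.morphologyEx(m,cv2.MORPH_GRADIENT,np.ones((2,2)))>0]=(0,255,0)
    if name: cv2.imwrite("pics/"+name,im)
E
python3 - <<'E'
from h import *
st()
wristmeas("w6.png")
cv2.imwrite("pics/t6.png",cv2.resize(env.read_camera("top")[140:290,190:400],None,fx=3.5,fy=3.5,interpolation=cv2.INTER_CUBIC))
st()
E
```

```text
t 6.4 tcp [ 0.5249 -0.4125  0.0463] yaw_y 0.0901 z [ 0.  0. -1.] F [ 0.26 -0.03 -0.67] w 0.0501
bar 0.8 [ 0.5344 -0.3839] yaw 0.031 [0.1128 0.0377] board xy 0.0029 -0.0389
t 6.55 tcp [ 0.5249 -0.4127  0.0463] yaw_y 0.09 z [ 0. -0. -1.] F [-0.37  0.89 -0.69] w 0.0504
```

View pics/w6.png

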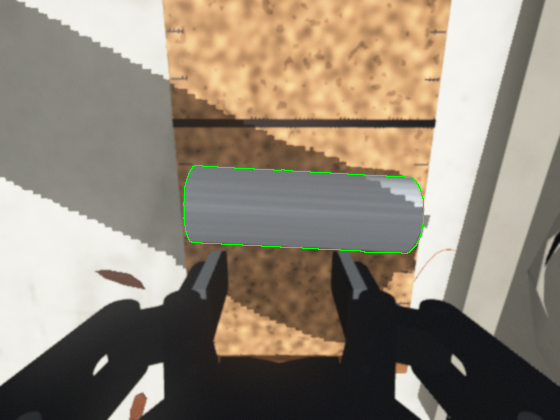

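View pics/t6.png

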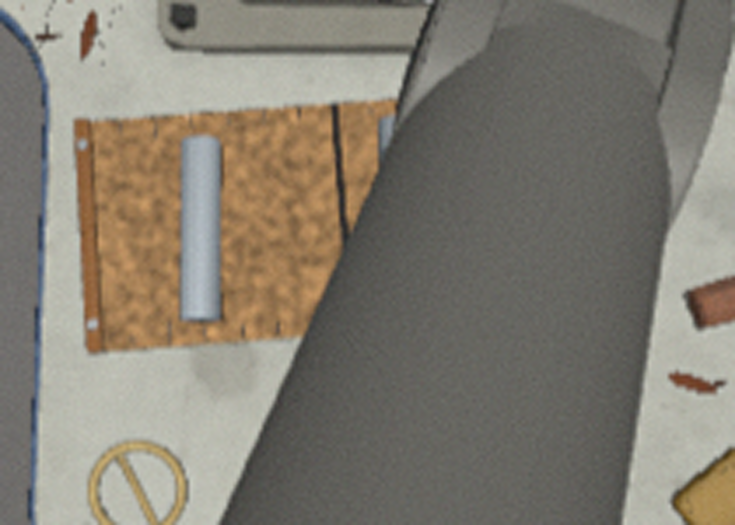

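```bash
cat >> h.py <<'E'
def wl(p1,p2):
    C=cam("wrist"); a=onz(C,*p1,.006)[:2]; b=onz(C,*p2,.006)[:2]; print("line ends",a.round(4),b.round(4),"yaw",np.arctan2(*(b-a)[::-1]).round(4),"mid",((a+b)/2).round(4))
E
python3 -c "
from h import *
wl((173,124.3),(435,123.3))
C=cam('wrist')
for p in [(190,166),(187,242),(412,178),(412,253)]: print(onz(C,*p,.024).round(4))"
```

```text
line ends [ 0.4679 -0.3516] [ 0.5951 -0.3397] yaw 0.0935 mid [ 0.5315 -0.3456]
[ 0.4812 -0.368   0.024 ]
[ 0.4801 -0.4051  0.024 ]
[ 0.5816 -0.3645  0.024 ]
[ 0.5893 -0.401   0.024 ]
```

>>> send_rows(
  plan=[
    [[0,0.003,0],0],
    [[0,0.003,0],0],
    [[0,0.003,0],0],
    [[0,0.003,0],0],
    [[0,0.003,0],0],
    [[0,0.003,0],0],
    [[0,0.003,0],0],
    [[0,0.002,0],0],
  ],
)

```text
clock: 7.55
ee_pos: [0.5249, -0.3894, 0.0463]
tool_rot: [-0.0, 0.675, 0.738, 0.0]
force: [0.3, -0.5, 0.5]
gripper_width: 0.0498
```

Run:
```python
from h import *
wristmeas("w7.png")
wristmeas()
st()
```

```text
bar 0.94 [ 0.5334 -0.3604] yaw 0.037 [0.1127 0.0372] board xy 0.004 -0.0154
bar 0.75 [ 0.5331 -0.3606] yaw 0.041 [0.1123 0.0379] board xy 0.0037 -0.0156
t 7.75 tcp [ 0.5249 -0.3897  0.0463] yaw_y 0.09 z [ 0. -0. -1.] F [ 0.07 -0.48 -1.15] w 0.0498
```

View pics/w7.png

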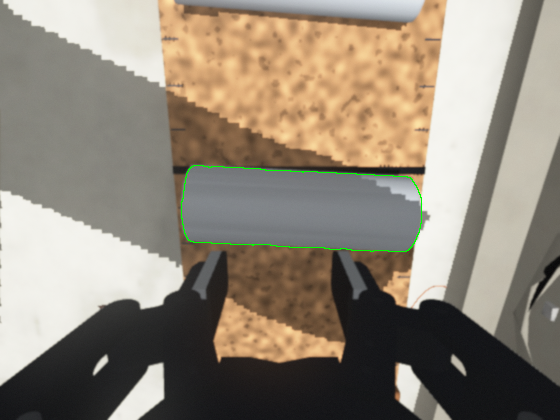

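The bar follows the tool at a constant 29 mm offset with about 15 mm to go. The final push is slower.

>>> send_rows(
  plan=[
    [[0,0.002,0],0],
    [[0,0.002,0],0],
    [[0,0.002,0],0],
    [[0,0.002,0],0],
    [[0,0.002,0],0],
    [[0,0.002,0],0],
    [[0,0.001,0],0],
    [[0,0.001,0],0],
  ],
)

```text
clock: 8.75
ee_pos: [0.5249, -0.3756, 0.0463]
tool_rot: [0.0, 0.675, 0.738, 0.0]
force: [-0.0, 0.9, 0.4]
gripper_width: 0.05
```

Run:
```python
from h import *
wristmeas("w8.png")
st()
```

```text
bar 0.69 [ 0.5327 -0.347 ] yaw 0.036 [0.1121 0.0375] board xy 0.0045 -0.002
t 8.85 tcp [ 0.5249 -0.3755  0.0463] yaw_y 0.0901 z [ 0.  0. -1.] F [-0.53  0.05  0.08] w 0.0501
```

View pics/w8.png

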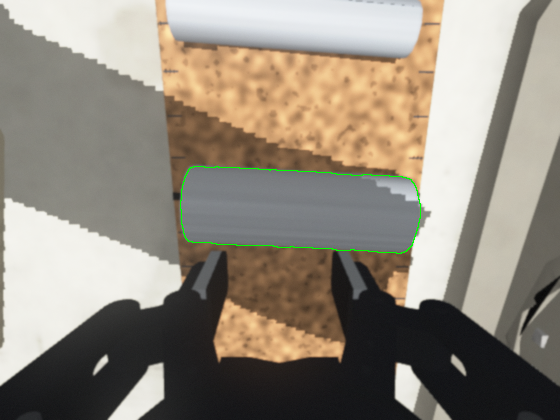

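Near the target (y −2 mm, yaw error about 0.05). I'll back straight off, rise, and check from the top camera.

>>> send_rows(
  plan=[
    [[0,-0.01,0],0],
    [[0,-0.03,0],0],
    [[0,-0.02,0.03],0],
    [[0,-0.02,0.05],0],
    [[-0.04,-0.03,0.04],0],
    [[-0.04,-0.03,0.02],0],
    [[-0.04,-0.04,0],0],
    [[0,0,0],0],
  ],
)

```text
clock: 9.85
ee_pos: [0.3989, -0.5612, 0.1856]
tool_rot: [-0.0, 0.679, 0.735, -0.002]
force: [-0.6, 1.0, 0.4]
gripper_width: 0.0498
```

Run:
```python
from h import *
st()
im=env.read_camera("top"); cv2.imwrite("pics/t9.png",cv2.resize(im[140:290,190:400],None,fx=3.5,fy=3.5,interpolation=cv2.INTER_CUBIC))
print(bar("top","thick_bar",.024),bar("top","thin_bar",.017))
env.read_camera("side"); b=bar("side","thick_bar",.024); print(b)
```

```text
t 9.85 tcp [ 0.3989 -0.5612  0.1856] yaw_y 0.0793 z [-0.003 -0.004 -1.   ] F [-0.59  0.95  0.41] w 0.0498
(0.96, array([ 0.53004766, -0.34655663]), np.float32(0.0123514505), (0.1056811586022377, 0.035924721509218216)) (0.61, array([ 0.52144092, -0.26758608]), np.float32(0.021309247), (0.10048039257526398, 0.01922513172030449))
(0.93, array([ 0.52951699, -0.34776235]), np.float32(-0.007673112), (0.09800161421298981, 0.10458144545555115))
```

View pics/t9.png

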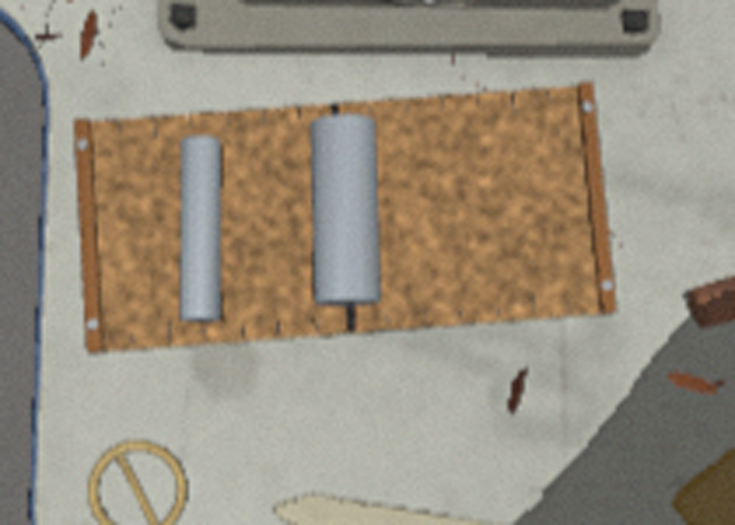

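Run:
```python
from h import *
for i in range(3):
    im=env.read_camera("top"); a=bar("top","thick_bar",.024); print(a)
st(); env.close_job()
```

```text
(0.64, array([ 0.53094947, -0.34618068]), np.float32(0.03697325), (0.1042138934135437, 0.03577270731329918))
(0.66, array([ 0.52036148, -0.26714045]), np.float32(0.021310052), (0.09967651963233948, 0.020950010046362877))
(0.63, array([ 0.53094852, -0.34619045]), np.float32(0.03797019), (0.10422986000776291, 0.03571706637740135))
t 10.4 tcp [ 0.4063 -0.5545  0.1853] yaw_y 0.091 z [ 0.  0. -1.] F [-0.01 -0.05  0.37] w 0.0499
the job is handed in; nothing more can be done
```

I rolled the thick bar about 91 mm across the cork with both open fingertips, pushing slowly about 5 mm above its axis. I then backed the arm off and handed the job in at 10.4 s of the 35 s allowed.

| Check | Last reading | Limit |
|---|---|---|
| Thick bar's distance from the line | about 1 mm | 7 mm |
| Thick bar's offset along the line | 2–3 mm | 30 mm |
| Angle between bar and line | about 0.05 rad | 0.12 rad |
| Thin bar's shift from its start | within about 1.5 mm, which is the camera noise | 10 mm |

The bar looked at rest in the last pictures, and the arm was clear of everything.

- **Angle readings disagreed:** one earlier top-camera reading put the angle error at 0.076 rad, against 0.05–0.056 from the others. All are within the limit, but the pushes did not square the bar to the line as I had expected.
- **Wrong bar identified once:** one of the last three network readings picked out the thin bar instead of the thick one, so I ignored it.
- **Turning not seen directly:** the polished bar shows no marks to follow. The 91 mm of travel would be about 290° of rolling, and with fingers this slippery it should have rolled rather than slid, but that is inferred.

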